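Start the green drive on its channel

TASK

Get the drive with the green band ready for copying: lay it (do not drop it) flat and lengthwise inside the cradle, either end first, and turn the selector to point squarely at the green patch, going whichever way round is shorter. Only when both are done, press the green start button fully down for a moment and let it come back up; leave the blue and orange drives where they are.

Things in the scene. Friction and masses are not known exactly. Their poses are not given: they have to be found in the camera images.
- selector (a joint): selector angle in rad, turning endlessly without stops (values run on past pi); grows counter-clockwise seen from above; at 0 the white pointer points along the console's +x, to the white patch; starts within 0.45 of 0. The black patch lies at pi: passing it is the long way round. Stays where it is left (friction about 0.06 N m, no clicks)
- selector_grip (a point): on the selector's vertical axis, 10 mm below the top of its grip: a black upright bar 54 mm long (along the point's x), 16 mm wide (y), its top 89 mm above the table, standing on a round black skirt 62 mm across whose top is 56 mm above the table. A white line runs from the bar's middle to its pointing end. The point's x axis points the way the pointer points
- selector_pointer (a point): imaginary point that turns with the selector, 60 mm from its axis in the direction of the white pointer, just over the dial; it lies over a patch's centre when the selector points squarely at it
- console: fixed grey box 170 (x) x 300 (y) x 45 mm high, origin at the centre of its underside. On its top are the dial, a white disc 148 mm across centred at x 0, y +60 mm, carrying the selector and six patches 60 degrees apart, all 60 mm from the axis: white at the console's +x, black at -x, and green, blue, orange, violet in any order on the other four; and the start button at x -10, y -90 mm
- green_patch: green channel patch on the dial, a flat round spot 18 mm across and 2 mm thick, 60 mm from the selector's axis; fixed; origin at the centre of its underside
- start_top (a point): centre of the top face of the round green start button, 32 mm across, on the console; pressed straight down
- start (a joint): start button travel in m: 0 up, 0.006 fully down; a spring that takes 5 N fully down and brings it back up
- cradle: fixed drive cradle, aluminium base 126 (x) x 62 (y) x 8 mm thick with black end walls and corner cheeks that stand 8 mm above the base; they enclose 114 x 50 mm, so a drive lies inside along the cradle's x with some 6 mm to spare all round; the middle 70 mm of the long sides is open for fingers. Origin at the centre of its underside; the drive rests 8 mm above it
- green_drive: portable solid-state drive, a flat dark block 100 x 38 x 18 mm (long along its x, thick along z) with a band of green colour round its middle; loose, about 0.1 kg, lying flat on the table; origin at the centre of its underside
- blue_drive: portable solid-state drive, a flat dark block 100 x 38 x 18 mm (long along its x, thick along z) with a band of blue colour round its middle; loose, about 0.1 kg, lying flat on the table; origin at the centre of its underside
- orange_drive: portable solid-state drive, a flat dark block 100 x 38 x 18 mm (long along its x, thick along z) with a band of orange colour round its middle; loose, about 0.1 kg, lying flat on the table; origin at the centre of its underside

How it is judged:
By the outcome, as a careful person would: the job done as asked, in the order asked, and still so for the second after the job is handed in, with the robot touching nothing.
It also fails if it takes over 67 s, if anything falls off the work surface, if the arm or the gripper's body presses on something with over 40 N, if the wrist force passes 120 N, or if a joint passes its speed limit or range.

ROBOT

A 6-joint arm with a two-finger parallel gripper is mounted at the origin on the work surface. World frame = base frame: x ahead of the robot, y to its left, z up, the work surface at z = 0. Lengths are in m, angles in rad, forces in N, time in s.
With the tool pointing down it reaches from about 0.4 to 0.825 m from the base axis. Payload 7 kg.
Tool frame: the origin (TCP) lies between the finger pads; the fingertips stand 8 mm ahead of it and the grasp point (between the pads) lies 11 mm behind it (arm.finger_overhang is the distance from the TCP to the fingertips, in m); z points along the fingers, y is the line along which they close (so a half turn about z gives the same grasp; the last joint's range is limited). The gripper opens to 88 mm and grips with 3 to 60 N. Pads are 19 mm wide; open, the fingers measure 130 mm over their backs; the gripper's body (78 mm by 193 mm) begins 47 mm behind the grasp point.
Start: joints at [1.486, 0.359, 0.012, 0, -1.224, -0.288], TCP at [0.246, 0.629, 0.235] pointing down, gripper open.
Joint ranges: [-3.07, 3.07], [-1.43, 2.12], [-1.02, 1.25], [-3.03, 1.67], [-3.05, -0], [-3.03, 3.03]. Speed limits (rad/s): [2.39, 2.39, 3.01, 3.14, 3.14, 3.14].

INTERFACE

Orientations are given as [roll, pitch, yaw] about the fixed x, y, z axes, in that order (R = Rz(yaw) Ry(pitch) Rx(roll)).
In Python, from station import arm gives the robot as it stands.
- The arm moves only by the tool move_arm, never from a script. Its argument "rows" is text: rows parted by semicolons, each of 7 numbers parted by spaces: the turn, a rotation vector about the tool's x, y, z in degrees, then the shift along the tool's x, y, z in m, then the finger opening in m, from 0 to 0.0876. A call has 1 to 8 rows; each row shifts and turns the commanded pose from where the row before left it, along the tool's axes as they then stand; what a row does not reach is not made up. A row lasts 1/8 s, in which the tool goes at most 62.5 mm and 10.7 degrees, less where a joint would pass 70% of its speed; a pose out of reach is approached as far as the arm can. A call is refused whole if a number of a shift passes 0.0625 or a number of a turn 10.7, either way. A call with a gripper value outside its range is refused whole. The fingers move at their own pace and stop on an object; "squeeze" is the grip in N (left out, the last holds). Time passes only in rows, so rows that do not move let the fingers close. It gives the time, the measured TCP pose, the force, the opening and the grip force at its end, in the units of the state.
- arm.get_state(): the state, without advancing time (a new reading comes with each control period).
- arm.grab_frame(name): name is "scene" or "top" or "wrist"; returns (picture, depth): 420x560x3 uint8, blue, green, red; 420x560 float32, m along the optical axis (not along the pixel's ray), 0 where there is no reading.
- arm.camera_model(name): a dict with "mtx" (3x3 intrinsics, pixels), "k1" (the pictures are not rectified: a ray, as slopes to the right and down, at radius r is drawn at 1 + k1 r^2 times it, then the intrinsics apply), "camera_from_world" (4x4, takes a point from world to camera coordinates); the wrist camera has in their place "mount" (4x4, takes a point from camera to tool coordinates, whose origin is the TCP and whose axes are the flange's). Camera axes: x right, y down, z forward; pixel columns grow to the right and rows downward; lengths in m; the calibration is good to about 2 mm. A picture is of the moment at which its call begins: read the wrist's pose just before it. camera_model takes no time and is no camera call.
- arm.job_done(): hands the job in; it is judged then, once.
The state is a dict: "t": time; "q": joint angles; "qd": joint speeds; "joint_efforts": joint torques, N m; "eef_pos": TCP position; "ee_rot": TCP orientation; "force": force on the tool from outside, world axes, zero at the start; "moment": the same for the moment, N m; "width": finger opening in m; "gripper_force": force on a finger pad.
Only numpy, scipy, OpenCV 4.12 (cv2) and the standard library are available. Lean on these libraries where they do the work, as an engineer would, in place of code of your own. Each camera call takes 0.05 s, during which the arm holds its last target. There are 200 camera calls.

## Working session

There is one attempt and no reset: what is moved stays moved. The work goes in short steps, Python scripts to look and compute and a tool call to move; the robot and the scene stay as the last step left them, time stands still between calls to the robot, and variables do not carry over. Pictures are saved under pics/ and viewed, at most 10 in all, crops included, and the job is handed in when it is done.

Besides the shell and the picture viewer there is one more tool, called in YAML: its name, and indented under it one key for each argument. move_arm: Moves the arm, as the interface text tells. Its arguments: {"type":"object","properties":{"rows":{"type":"string"},"squeeze":{"type":"number"}},"required":["rows"]}

```bash
mkdir -p pics; ls; python3 - <<'E'
from station import arm
import cv2,numpy as np
s=arm.get_state();print(s)
for n in("top","scene"):
    p,d=arm.grab_frame(n);cv2.imwrite(f"pics/{n}0.png",p);np.savez(f"{n}0.npz",p=p,d=d)
    print(arm.camera_model(n))
print(arm.camera_model("wrist"),arm.finger_overhang)
E
```

```text
pics
{'t': 0.0, 'q': array([ 1.48616345e+00,  3.59381722e-01,  1.10957663e-02, -3.25089374e-04,
       -1.22409027e+00, -2.88089875e-01]), 'qd': array([ 0.00074014, -0.00082221, -0.00025884, -0.00107941, -0.00045808,
       -0.00059424]), 'joint_efforts': array([-1.60184412e-03, -5.82725644e+01,  2.93060732e+01,  6.99739739e+00,
        6.95276249e-03, -1.65095321e-04]), 'eef_pos': array([0.24567084, 0.62822068, 0.23364659]), 'ee_rot': array([ 3.13999103e+00, -1.55910211e-04, -3.72833335e-01]), 'force': array([ 0.02250868, -0.69252031,  0.1042403 ]), 'moment': array([-0.01597162, -0.04571458, -0.00248399]), 'gripper_force': 0.0, 'width': 0.08780755868018379}
{'mtx': array([[453.00102325,   0.        , 279.93686428],
       [  0.        , 453.00102325, 205.85772434],
       [  0.        ,   0.        ,   1.        ]]), 'k1': -0.1251104003942957, 'camera_from_world': array([[-0.02637125, -0.99953105, -0.01556373,  0.06587513],
       [-0.98528975,  0.0286189 , -0.16847869,  0.56034131],
       [ 0.1688451 ,  0.01089179, -0.98558242,  0.81081134],
       [ 0.        ,  0.        ,  0.  
[... 329 characters left out ...]
, -0.70973738, -0.29187686],
       [-0.67757023,  0.2115436 , -0.70437766,  1.48063158],
       [ 0.        ,  0.        ,  0.        ,  1.        ]])}
{'mtx': array([[325.45586363,   0.        , 279.35062517],
       [  0.        , 325.45586363, 211.62636823],
       [  0.        ,   0.        ,   1.        ]]), 'k1': -0.03318534979743553, 'mount': array([[-1.42289379e-04, -9.53764672e-01, -3.00554372e-01,
         8.08485410e-02],
       [ 9.99999945e-01, -2.26210695e-04,  2.44422990e-04,
         1.45622290e-04],
       [-3.01110626e-04, -3.00554320e-01,  9.53764651e-01,
        -1.50743457e-01],
       [ 0.00000000e+00,  0.00000000e+00,  0.00000000e+00,
         1.00000000e+00]])} 0.008
```

View pics/top0.png

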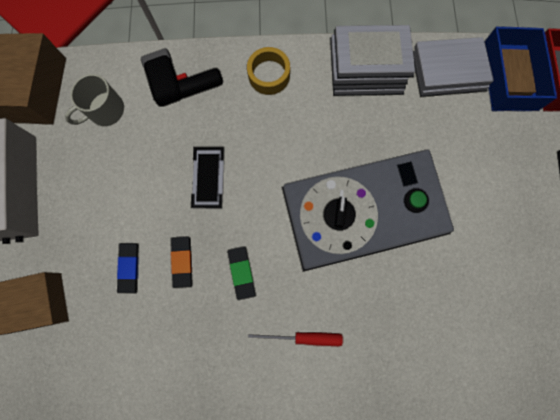

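The top view shows the green drive at (241,273), the cradle at (208,177) and the dial centre at about (340,215). The white patch is at (331,184), the green patch at (370,223), and the start button at (418,200).

```bash
cat > h.py <<'E'
import cv2,numpy as np
from scipy.spatial.transform import Rotation as R
from station import arm
def und(px,m):
    px=np.atleast_2d(np.float64(px))
    return cv2.undistortPoints(px[:,None],m["mtx"],np.array([m["k1"],0,0,0,0.]))[:,0]
def cam_pose(n,s=None):
    m=arm.camera_model(n)
    if n!="wrist": return m,np.linalg.inv(m["camera_from_world"])
    T=np.eye(4);T[:3,:3]=R.from_euler("xyz",s["ee_rot"]).as_matrix();T[:3,3]=s["eef_pos"]
    return m,T@m["mount"]
def plane(px,z,n,s=None):
    m,T=cam_pose(n,s);d=np.c_[und(px,m),np.ones(len(np.atleast_2d(px)))]@T[:3,:3].T
    return T[:3,3]+d*((z-T[2,3])/d[:,2])[:,None]
def blobs(p,lo,hi,amin=15):
    h=cv2.inRange(cv2.cvtColor(p,cv2.COLOR_BGR2HSV),np.array(lo),np.array(hi))
    n,_,st,c=cv2.connectedComponentsWithStats(h)
    return [(st[i,4],c[i].round(1),st[i,:4]) for i in range(1,n) if st[i,4]>=amin]
def delta(s,pos,yaw):
    """tool-frame shift and yaw turn (deg about tool z) to reach pos, tool-down yaw"""
    M=R.from_euler("xyz",s["ee_rot"]);G=R.from_euler("xyz",[np.pi,0,yaw])
    return M.inv().apply(np.array(pos)-s["eef_pos"]).round(4),np.degrees((M.inv()*G).as_rotvec()).round(2)
E
python3 - <<'E'
from h import *
p=np.load("top0.npz")["p"]
for b in blobs(p,[45,90,50],[85,255,255]): print("green",b[0],b[1],b[2],plane(b[1],.047,"top"),plane(b[1],.018,"top"))
h=cv2.cvtColor(p,cv2.COLOR_BGR2HSV)
# drive
g=cv2.cvtColor(p,cv2.COLOR_BGR2GRAY)
def box(x0,y0,x1,y1,mask,z,name):
    m=np.zeros_like(mask);m[y0:y1,x0:x1]=mask[y0:y1,x0:x1]
    c=max(cv2.findContours(m,0,2)[0],key=cv2.contourArea)
    w=plane(c[:,0].astype(float),z,"top")[:,:2]
    r=cv2.minAreaRect((w*1000).astype(np.float32));print(name,r)
dk=((g<70)|((h[...,1]>90)&(h[...,0]>45)&(h[...,0]<85))).astype(np.uint8)*255
box(215,235,265,310,dk,.018,"drive")
dk2=(g<60).astype(np.uint8)*255
box(185,140,230,215,dk2,.016,"cradle")
con=((g<125)).astype(np.uint8)*255
box(270,135,470,285,con,.045,"console")
wh=((g>150)).astype(np.uint8)*255
box(297,172,382,258,wh,.046,"dial")
for n,c in(("white",(331,184)),("black",(347,245)),("greenp",(369.5,223)),("bl",(317,237)),("or",(309,206)),("vi",(361,193)),):print(n,plane(c,.047,"top"))
print("tip",plane((344,195),.089,"top"),plane((340,210),.089,"top"))
cv2.imwrite("pics/c1.png",cv2.resize(p[130:310,180:460],None,fx=2.8,fy=2.8,interpolation=2))
E
```

```text
green 221 [417.9 198.8] [410 191  17  17] [[ 0.56817434 -0.21442583  0.047     ]] [[ 0.5733492  -0.22316473  0.018     ]]
green 60 [369.2 222.9] [365 219   9   9] [[ 0.52456968 -0.11744515  0.047     ]] [[ 0.52825255 -0.12286574  0.018     ]]
green 458 [240.9 272.5] [230 260  23  26] [[0.43847276 0.12628323 0.047     ]] [[0.43920972 0.12920209 0.018     ]]
drive ((439.2894592285156, 129.0838165283203), (98.03662109375, 37.498172760009766), 10.35214900970459)
cradle ((631.0267944335938, 194.9464874267578), (61.78485107421875, 123.67461395263672), 88.0100326538086)
console ((553.465576171875, -116.60826110839844), (174.20919799804688, 303.3203430175781), 12.321650505065918)
dial ((601.9450073242188, -48.61016082763672), (15.360801696777344, 15.792187690734863), 87.4149398803711)
white [[ 0.60172947 -0.04849958  0.047     ]]
black [[ 0.48412462 -0.07328244  0.047     ]]
greenp [[ 0.52436202 -0.11800478  0.047     ]]
bl [[ 0.50084588 -0.0176235   0.047     ]]
or [[ 0.56025775 -0.00477466  0.047     ]]
vi [[ 0.58254391 -0.10510855  0.047     ]]
tip [[ 0.57152243 -0.06671712  0.089     ]] [[ 0.54422648 -0.05810383  0.089     ]]
```

View pics/c1.png

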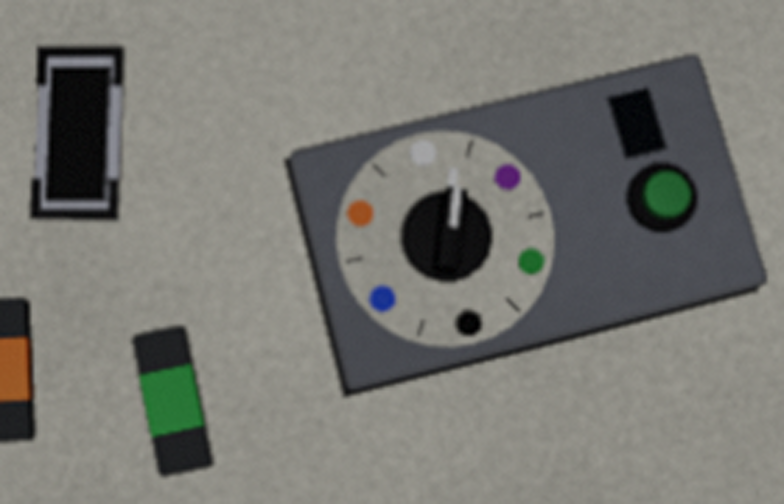

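The crop confirms the layout: the cradle is empty and the pointer lies between white and violet. Green sits 120° clockwise of white, so the selector goes clockwise about 97°. I'll move above the green drive next.

```bash
python3 - <<'E'
from h import *
s=arm.get_state()
print(delta(s,[.439,.129,.20],np.radians(10.35)))
d=np.load("top0.npz")["d"];m,T=cam_pose("top")
for u,v in((208,177),(200,177),(208,152),(241,273),(340,225)):
    z=d[v,u];r=und((u,v),m)[0];print(u,v,(T@[r[0]*z,r[1]*z,z,1])[:3].round(3))
E
```

```text
(array([0.3619, 0.3944, 0.0344]), array([ 9.000e-02,  2.000e-02, -3.172e+01]))
208 177 [0.632 0.195 0.008]
200 177 [0.633 0.211 0.009]
208 152 [0.685 0.195 0.007]
241 273 [0.438 0.129 0.019]
340 225 [ 0.518 -0.057  0.084]
```

move_arm:
  rows: "0 0 0 .036 .0394 .0034 .0876;0 0 0 .036 .0394 .0034 .0876;0 0 0 .036 .0394 .0034 .0876;0 0 0 .036 .0394 .0034 .0876;0 0 0 .036 .0394 .0034 .0876;0 0 0 .036 .0394 .0034 .0876;0 0 0 .036 .0394 .0034 .0876;0 0 0 .036 .0394 .0034 .0876"

```text
t: 1.1
eef_pos: [0.3994, 0.2284, 0.2072]
ee_rot: [-3.142, 0.0, -0.372]
force: [0.2, 0.4, 0.5]
width: 0.0874
gripper_force: 0.0
```

move_arm:
  rows: "0 0 0 .036 .0394 .0034 .0876;0 0 0 .038 .0394 .0034 .0876;0 0 -8 0 0 0 .0876;0 0 -8 0 0 0 .0876;0 0 -8 0 0 0 .0876;0 0 -7.7 0 0 0 .0876;0 0 0 0 0 0 .0876;0 0 0 0 0 0 .0876"

```text
t: 2.1
eef_pos: [0.4394, 0.1298, 0.2005]
ee_rot: [3.142, 0.0, 0.178]
force: [0.2, 0.2, -1.0]
width: 0.0876
gripper_force: 0.0
```

```bash
cat > look.py <<'E'
from h import *
import sys
def look(name):
    s=arm.get_state();p,d=arm.grab_frame("wrist");cv2.imwrite(f"pics/{name}.png",p)
    print("pos",s["eef_pos"].round(4),"rpy",s["ee_rot"].round(4),"F",s["force"].round(1),"q",s["q"].round(2),"t",round(s["t"],2),"w",s["width"].round(4))
    return s,p,d
def rect(mask,z,s,n="wrist"):
    c=max(cv2.findContours(mask,0,2)[0],key=cv2.contourArea)
    w=plane(c[:,0].astype(float),z,n,s)[:,:2]
    return cv2.minAreaRect((w*1000).astype(np.float32)),cv2.boundingRect(c)
E
python3 - <<'E'
from look import *
s,p,d=look("w1")
h=cv2.cvtColor(p,cv2.COLOR_BGR2HSV);g=p.max(2)
for b in blobs(p,[45,90,50],[85,255,255],100): print(b,plane(b[1],.018,"wrist",s))
u,v=b[1].astype(int)
mk=((g<75)|((h[...,1]>90)&(h[...,0]>45)&(h[...,0]<85))).astype(np.uint8)*255
print(rect(mk,.018,s))
E
```

```text
Traceback (most recent call last):
  File "look.py", line 5, in look
    print("pos",s["eef_pos"].round(4),"rpy",s["ee_rot"].round(4),"F",s["force"].round(1),"q",s["q"].round(2),"t",round(s["t"],2),"w",s["width"].round(4))
                                                                                                                                     ^^^^^^^^^^^^^^^^
AttributeError: 'float' object has no attribute 'round'
```

View pics/w1.png

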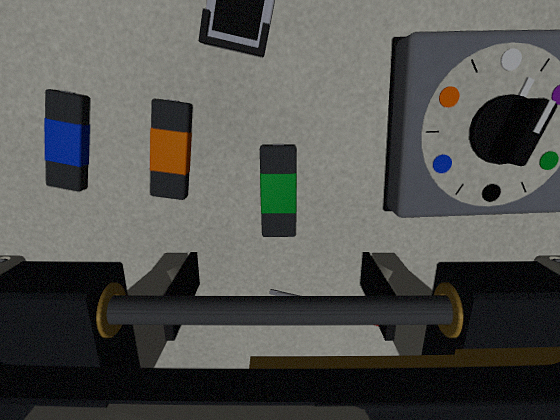

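The wrist view shows the green drive at (278,190), upright between the finger lines. The blue and orange drives stand clear to its left. Measuring from this frame.

```bash
sed -i 's/s\["width"\].round(4)/round(s["width"],4)/' look.py
python3 - <<'E'
from look import *
s,p,d=look("w1b")
h=cv2.cvtColor(p,cv2.COLOR_BGR2HSV);g=p.max(2)
for b in blobs(p,[45,90,50],[85,255,255],100): print(b,plane(b[1],.018,"wrist",s))
mk=((g<80)|((h[...,1]>90)&(h[...,0]>45)&(h[...,0]<85))).astype(np.uint8)*255
m=np.zeros_like(mk);m[130:245,245:310]=mk[130:245,245:310]
r,bb=rect(m,.018,s);print(r,bb)
E
```

```text
pos [0.4394 0.1298 0.2005] rpy [3.1416e+00 2.0000e-04 1.7800e-01] F [-0.4  0.1  0.6] q [ 0.72  0.02 -0.5  -0.   -1.05  1.03] t 2.15 w 0.0875
(np.int32(265), array([548.6, 160.4]), array([540, 151,  19,  19], dtype=int32)) [[ 0.5208477  -0.14188684  0.018     ]]
(np.int32(1427), array([278. , 193.1]), array([260, 173,  37,  41], dtype=int32)) [[0.43547482 0.13080754 0.018     ]]
((436.6531066894531, 131.08843994140625), (100.13638305664062, 38.07767105102539), 11.056640625) (260, 144, 37, 93)
```

move_arm:
  rows: "0 0 -.7 -.001 0 .03 .0876;0 0 0 0 0 .04 .0876;0 0 0 0 0 .04 .0876;0 0 0 0 0 .04 .0876;0 0 0 0 0 .025 .0876;0 0 0 0 0 .0125 .0876;0 0 0 0 0 0 .0876;0 0 0 0 0 0 .03"
  squeeze: 20

```text
t: 3.2
eef_pos: [0.4391, 0.1301, 0.0139]
ee_rot: [-3.141, -0.001, 0.193]
force: [0.4, 0.5, 0.7]
width: 0.0823
gripper_force: 0.0
```

move_arm:
  rows: "0 0 0 0 0 0 .03;0 0 0 0 0 0 .03;0 0 0 0 0 0 .03;0 0 0 0 0 0 .03"

```text
t: 3.7
eef_pos: [0.4386, 0.1297, 0.0132]
ee_rot: [-3.141, -0.0, 0.193]
force: [0.5, 0.2, -0.6]
width: 0.0432
gripper_force: 0.0
```

move_arm:
  rows: "0 0 0 0 0 0 .03;0 0 0 0 0 0 .03;0 0 0 0 0 0 .03;0 0 0 0 0 -.03 .03;0 0 0 0 0 -.05 .03;0 0 0 0 0 -.05 .03;0 0 0 0 0 -.03 .03;0 0 0 0 0 0 .03"

```text
t: 4.7
eef_pos: [0.4395, 0.1304, 0.1753]
ee_rot: [-3.139, -0.004, 0.193]
force: [-0.9, 1.0, -2.1]
width: 0.0379
gripper_force: 20.0
```

```bash
python3 - <<'E'
from h import *
s=arm.get_state();print(s["width"],s["gripper_force"],s["force"])
print(delta(s,[.55,.195,.18],np.radians(-2)))
E
```

```text
0.03786276783371831 19.997417628765106 [-0.93661176  1.04494913 -2.11021773]
(array([ 0.1208, -0.0422, -0.0041]), array([-0.16, -0.23, 13.05]))
```

move_arm:
  rows: "0 0 0 .03 -.0105 0 .03;0 0 0 .03 -.0105 0 .03;0 0 0 .03 -.0105 0 .03;0 0 0 .03 -.0105 0 .03;0 0 6.5 0 0 0 .03;0 0 6.5 0 0 0 .03;0 0 0 0 0 0 .03;0 0 0 0 0 0 .03"

```text
t: 5.7
eef_pos: [0.5479, 0.1936, 0.1722]
ee_rot: [3.141, 0.001, -0.032]
force: [0.2, -0.1, -1.5]
width: 0.0379
gripper_force: 20.0
```

```bash
python3 - <<'E'
from look import *
s,p,d=look("w2");np.savez("w2.npz",p=p,d=d)
E
```

```text
pos [0.5479 0.1936 0.1722] rpy [ 3.1409e+00  1.1000e-03 -3.1900e-02] F [ 0.2 -0.1 -1.5] q [ 0.68  0.25 -0.29 -0.   -1.03  0.86] t 5.7 w 0.0379
```

View pics/w2.png

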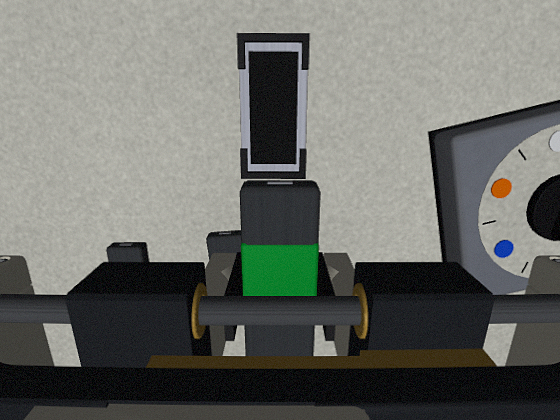

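The cradle is empty, spanning (238–310, 33–178), and the drive is held just behind it with its end at (280,183). The cradle's black inner pad is a clean rectangle to measure.

```bash
python3 - <<'E'
from look import *
p=np.load("w2.npz")["p"];s=arm.get_state()
g=p.max(2);mk=np.zeros_like(g);mk[45:172,246:300]=(g[45:172,246:300]<60)*255
n,l,st,c=cv2.connectedComponentsWithStats(mk);i=l[110,273]
a=((l==i)*255).astype(np.uint8);r,bb=rect(a,.008,s);print("pad",r,bb)
# whole cradle outline: anything not table
S=cv2.cvtColor(p,cv2.COLOR_BGR2HSV)
lo=np.zeros_like(g);lo[20:179,225:320]=(g[20:179,225:320]<60)*255
pts=np.argwhere(lo)[:,::-1].astype(np.float32)
w=plane(pts,.016,"wrist",s)[:,:2]*1000
print("outer",cv2.minAreaRect(w.astype(np.float32)))
# held drive: front top edge
w=plane([(242,185),(318,185)],.0,"wrist",s)
m,T=cam_pose("wrist",s)
top=s["eef_pos"][2]-.013+.018
print("front edge",plane([(242,187),(319,187)],top,"wrist",s))
b=max(blobs(p,[45,90,50],[85,255,255],300),key=lambda b:b[0]);print(b,plane([(280,243)],top,"wrist",s))
E
```

```text
pad ((628.3209228515625, 197.13404846191406), (43.57400894165039, 98.88136291503906), 87.96492767333984) (249, 52, 49, 112)
outer ((628.6041259765625, 197.09268188476562), (61.669151306152344, 125.8061294555664), 87.95408630371094)
front edge [[0.595242   0.20940597 0.17747122]
 [0.59409345 0.17409895 0.17747122]]
(np.int32(3889), array([279.4, 269.6]), array([241, 243,  78,  53], dtype=int32)) [[0.56690336 0.19286628 0.17747122]]
```

move_arm:
  rows: "0 0 .2 .028 -.0017 0 .03;0 0 0 .028 -.0017 .0 .03;0 0 0 .0265 -.0016 .02 .03;0 0 0 0 0 .04 .03;0 0 0 0 0 .03 .03;0 0 0 0 0 .02 .03;0 0 0 0 0 0 .03;0 0 0 0 0 0 .03"

```text
t: 6.75
eef_pos: [0.6314, 0.1961, 0.064]
ee_rot: [-3.141, -0.001, -0.037]
force: [0.4, 0.9, -0.7]
width: 0.0379
gripper_force: 20.0
```

```bash
python3 - <<'E'
from look import *
s,p,d=look("w3")
q,_=arm.grab_frame("scene");t,_=arm.grab_frame("top")
a=cv2.resize(p[40:340,180:380],None,fx=2,fy=2)
b=q[60:260,150:400]
# where is the cradle centre in scene
m=arm.camera_model("scene");c=m["camera_from_world"]@[.63,.196,.02,1];u,v=(m["mtx"]@(c[:3]/c[2]))[:2].astype(int)
b=cv2.resize(q[max(v-60,0):v+60,u-80:u+80],(400,300));e=cv2.resize(t[117:237,128:288],(400,300))
cv2.imwrite("pics/m3.png",np.hstack([a,np.vstack([b,e])]));print(u,v)
E
```

```text
pos [0.6314 0.1961 0.064 ] rpy [-3.1412e+00 -1.1000e-03 -3.6800e-02] F [ 0.4  0.9 -0.7] q [ 0.6   0.48 -0.22  0.   -0.87  0.94] t 6.75 w 0.0379
342 240
```

View pics/m3.png

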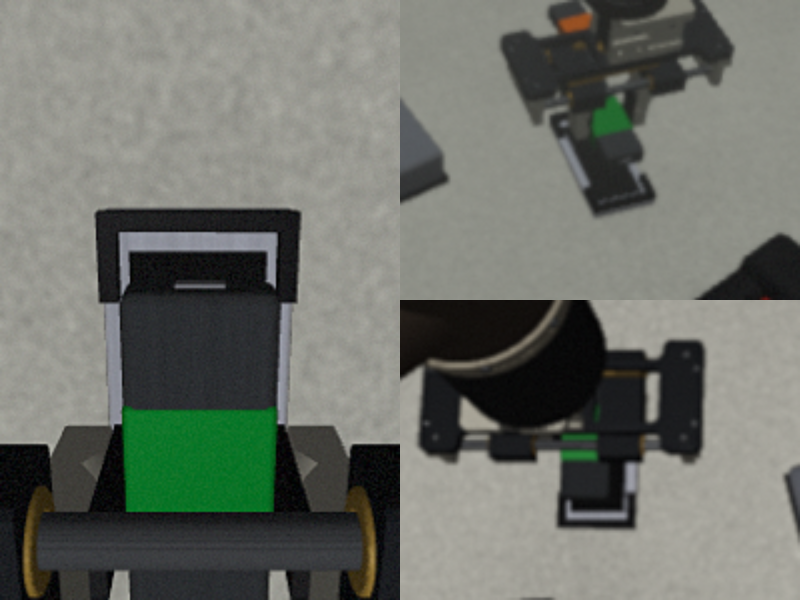

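The wrist crop shows the drive centred sideways over the cradle: 122–276 against 97–299. Next I'll check the fore-aft alignment.

```bash
python3 - <<'E'
from look import *
s=arm.get_state();top=s["eef_pos"][2]+.005
f=lambda x,y:(x/2+180,y/2+40)
print("drive front",plane([f(125,288),f(273,288)],top,"wrist",s))
print("cradle outer top front",plane([f(97,211),f(299,211)],.016,"wrist",s))
print("cradle inner front base",plane([f(119,232),f(277,232)],.008,"wrist",s))
print("wall rear top edge corners",plane([f(98,302),f(297,302)],.016,"wrist",s))
E
```

```text
drive front [[0.68024392 0.21139661 0.06941496]
 [0.67898383 0.17753749 0.06941496]]
cradle outer top front [[0.6926628  0.22486268 0.016     ]
 [0.69038428 0.16384375 0.016     ]]
cradle inner front base [[0.6850473  0.21968995 0.008     ]
 [0.68317856 0.16960335 0.008     ]]
wall rear top edge corners [[0.66443396 0.22688837 0.016     ]
 [0.66210405 0.16426643 0.016     ]]
```

move_arm:
  rows: "0 0 0 -.001 0 .01 .03;0 0 0 0 0 .012 .03;0 0 0 0 0 .01 .03;0 0 0 0 0 .005 .03;0 0 0 0 0 .002 .03;0 0 0 0 0 .001 .03;0 0 0 0 0 .001 .03;0 0 0 0 0 0 .03"

```text
t: 7.9
eef_pos: [0.63, 0.1959, 0.0222]
ee_rot: [-3.141, -0.0, -0.038]
force: [0.1, 0.3, -2.2]
width: 0.0377
gripper_force: 20.0
```

move_arm:
  rows: "0 0 0 0 0 .0008 .03;0 0 0 0 0 .0005 .03;0 0 0 0 0 0 .03;0 0 0 0 0 0 .03"

```text
t: 8.4
eef_pos: [0.63, 0.1959, 0.0212]
ee_rot: [-3.141, -0.0, -0.038]
force: [-3.0, -0.7, 4.8]
width: 0.0375
gripper_force: 20.0
```

Contact is felt at the expected height, with +4.8 N upward. Releasing.

move_arm:
  rows: "0 0 0 0 0 0 .045;0 0 0 0 0 0 .06;0 0 0 0 0 0 .06;0 0 0 0 0 0 .06;0 0 0 0 0 -.02 .06;0 0 0 0 0 -.04 .06;0 0 0 0 0 -.05 .06;0 0 0 0 0 -.04 .06"

```text
t: 9.4
eef_pos: [0.6301, 0.1959, 0.1729]
ee_rot: [-3.141, -0.001, -0.038]
force: [0.9, -0.2, -0.8]
width: 0.0603
gripper_force: 0.0
```

```bash
python3 - <<'E'
from look import *
s,p,d=look("w4")
print(delta(s,[.49,-.06,.22],np.radians(-10.7)))
a=p[40:340,180:380]
cv2.imwrite("pics/m4.png",cv2.resize(a,None,fx=2,fy=2))
E
```

```text
pos [0.6301 0.1959 0.1729] rpy [-3.1411e+00 -1.2000e-03 -3.7600e-02] F [ 0.9 -0.2 -0.8] q [ 0.6   0.38 -0.11  0.   -1.09  0.94] t 9.4 w 0.0603
(array([-0.1304,  0.261 , -0.0474]), array([-0.04, -0.06,  8.55]))
```

View pics/m4.png

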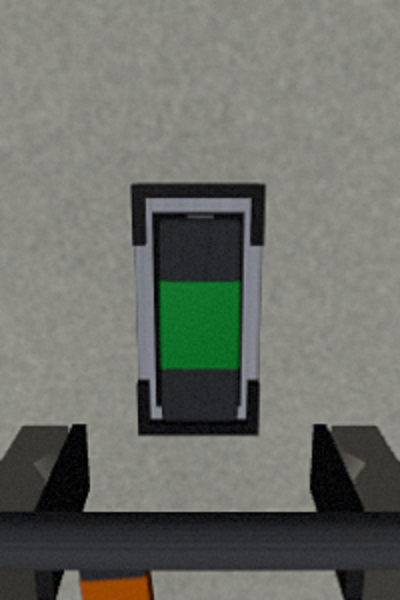

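The drive lies inside the cradle, spanning crop rows 214–421. Checking clearances and flatness numerically, then moving to the dial.

```bash
python3 - <<'E'
from look import *
s,p,d=look("w4b")
f=lambda x,y:(x/2+180,y/2+40)
print(plane([f(200,214),f(200,421)],.026,"wrist",s)[:,0],plane([f(199,184),f(199,435)],.016,"wrist",s)[:,0])
m,T=cam_pose("wrist",s)
for c in((200,230),(165,325),(235,325),(180,400),(225,400),(200,325)):
    u,v=f(*c);z=d[int(v),int(u)];r=und((u,v),m)[0];print((T@[r[0]*z,r[1]*z,z,1])[:3].round(4))
E
```

```text
pos [0.6326 0.1968 0.179 ] rpy [-3.1382 -0.0083 -0.0366] F [ 2.7 -0.1  6. ] q [ 0.6   0.37 -0.1   0.   -1.09  0.94] t 9.45 w 0.06
[0.6813838  0.57776652] [0.69434479 0.56533913]
[0.6741 0.1952 0.0267]
[0.6289 0.2139 0.026 ]
[0.628  0.18   0.0273]
[0.59   0.2083 0.0271]
[0.5895 0.1858 0.0278]
[0.6285 0.1969 0.0267]
```

move_arm:
  rows: "0 0 2 -.026 .0522 -.0095 .06;0 0 2 -.026 .0522 -.0095 .06;0 0 2 -.026 .0522 -.0095 .06;0 0 2 -.026 .0522 -.0095 .06;0 0 .6 -.026 .0522 -.0095 .06;0 0 0 0 0 0 .05;0 0 0 0 0 0 .05;0 0 0 0 0 0 .05"

```text
t: 10.5
eef_pos: [0.4733, -0.0487, 0.2179]
ee_rot: [3.141, 0.001, -0.187]
force: [0.2, 1.1, 0.7]
width: 0.0507
gripper_force: 0.0
```

```bash
python3 - <<'E'
from look import *
s,p,d=look("w5");np.savez("w5.npz",p=p,d=d)
E
```

```text
pos [ 0.4733 -0.0487  0.2179] rpy [ 3.1414e+00  5.0000e-04 -1.8700e-01] F [0.2 1.1 0.7] q [ 0.31  0.04 -0.44 -0.   -1.1   1.07] t 10.5 w 0.0507
```

View pics/w5.png

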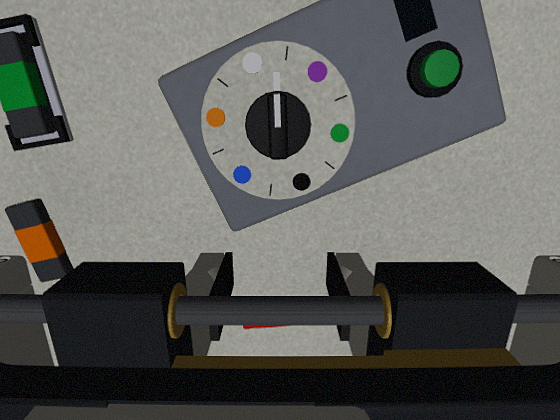

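The view shows the selector at (278,122) with its white line running vertically up columns 277–278. The green patch is at (340,132), the white patch at (252,63) and the start button at (440,68).

```bash
python3 - <<'E'
from look import *
p=np.load("w5.npz")["p"];s=arm.get_state()
S=lambda lo,hi:[(b[0],b[1]) for b in blobs(p[:210],lo,hi,60)]
P={}
for n,lo,hi in(("green",[45,90,50],[85,255,255]),("orange",[8,120,80],[18,255,255]),("blue",[105,120,60],[125,255,255]),("violet",[135,70,60],[165,255,255])):
    for a,c in S(lo,hi):
        if 200<c[0]<360: P[n]=plane(c,.047,"wrist",s)[0,:2];print(n,a,c,P[n])
g=p.max(2)
for n,(u,v),f in(("white",(252,63),g>205),("black",(302,182),g<60)):
    m=np.zeros(g.shape,np.uint8);m[v-12:v+12,u-12:u+12]=f[v-12:v+12,u-12:u+12]
    q=np.argwhere(m)[:,::-1];P[n]=plane(q.mean(0),.047,"wrist",s)[0,:2];print(n,len(q),q.mean(0),P[n])
pairs=[("white","black"),("green","orange"),("blue","violet")]
for a,b in pairs:print((P[a]+P[b])/2)
c=np.mean(list(P.values()),0)
ang={n:np.degrees(np.arctan2(*(P[n]-c)[::-1])) for n in P};print("axis",c,ang,{n:np.linalg.norm(P[n]-c).round(4) for n in P})
off={"white":0,"violet":-60,"green":-120,"black":180,"blue":120,"orange":60}
print("console yaw",np.mean([(ang[n]-off[n]+180)%360-180 for n in P]))
m=np.zeros(g.shape,np.uint8);m[94:132,262:292]=(g>120)[94:132,262:292]
q=np.argwhere(m)[:,::-1].astype(float);w=plane(q,.089,"wrist",s)[:,:2]
v=cv2.fitLine(w.astype(np.float32),2,0,1e-6,1e-6).ravel();print("line",len(q),q.min(0),q.max(0),w.mean(0),np.degrees(np.arctan2(v[1],v[0])), w.min(0),w.max(0))
print("from axis",np.degrees(np.arctan2(*(w.mean(0)-c)[::-1])))
for col in (440,68),:
  pass
b=max(blobs(p[:,400:],[45,90,50],[85,255,255],60),key=lambda b:b[0]);print(b,[plane(b[1]+[400,0],z,"wrist",s)[0] for z in(.05,.057,.065)])
bb=np.load("w5.npz")["d"];mm,T=cam_pose("wrist",s)
for u,v in((440,68),(278,150),(278,115)):
    z=bb[v,u];r=und((u,v),mm)[0];print((T@[r[0]*z,r[1]*z,z,1])[:3].round(4))
E
```

```text
green 265 [339.4 132.6] [ 0.52077565 -0.11677842]
orange 286 [215. 117.] [ 0.55722798 -0.00234724]
blue 247 [241.6 174.2] [ 0.49858712 -0.01518006]
violet 322 [317.  71.] [ 0.57942288 -0.1040361 ]
white 0 [nan nan] [nan nan]
black 233 [300.99141631 181.21030043] [ 0.48047774 -0.0723546 ]
[nan nan]
[ 0.53900182 -0.05956283]
[ 0.539005   -0.05960808]
axis [nan nan] {'green': np.float64(nan), 'orange': np.float64(nan), 'blue': np.float64(nan), 'violet': np.float64(nan), 'white': np.float64(nan), 'black': np.float64(nan)} {'green': np.float64(nan), 'orange': np.float64(nan), 'blue': np.float64(nan), 'violet': np.float64(nan), 'white': np.float64(nan), 'black': np.float64(nan)}
console yaw nan
line 197 [262.  94.] [280. 126.] [ 0.55258172 -0.06168717] -6.551119 [ 0.53944076 -0.06574939] [ 0.56699973 -0.05219749]
from axis nan
(np.int32(1117), array([40.3, 68. ]), array([20, 49, 40, 39], dtype=int32)) [array([ 0.56167954, -0.21507833,  0.05      ]), array([ 0.56148517, -0.21174983,  0.057     ]), array([ 0.56126303, -0.20794582,  0.065     ])]
[ 0.5612 -0.2067  0.0671]
[ 0.5204 -0.0565  0.0898]
[ 0.5485 -0.0619  0.0919]<stdin>:11: RuntimeWarning: Mean of empty slice.
  ret = um.true_divide(
```

```bash
python3 - <<'E'
from look import *
p=np.load("w5.npz")["p"];s=arm.get_state();g=p.max(2)
q=np.argwhere((g>110)[94:132,271:286])[:,::-1]+[271,94.];w=plane(q,.089,"wrist",s)[:,:2]
v=cv2.fitLine(w.astype(np.float32),2,0,1e-6,1e-6).ravel();a=np.degrees(np.arctan2(v[1],v[0]))
print(len(q),q.min(0),q.max(0),w.mean(0),a)
q=np.argwhere((g>170)[50:76,240:264])[:,::-1]+[240,50.];print(len(q),q.mean(0),plane(q.mean(0),.047,"wrist",s))
c=np.array([.539,-.0596]);gp=np.array([.5208,-.1168])
print("green dir",np.degrees(np.arctan2(*(gp-c)[::-1])),"line from c",np.degrees(np.arctan2(*(w.mean(0)-c)[::-1])))
print(delta(s,[.5405,-.060,.12],np.radians(a)))
E
```

```text
202 [274.  94.] [280. 127.] [ 0.5523273  -0.06167753] -8.354915
208 [251.89903846  62.67307692] [[ 0.5974186 -0.0468654  0.047    ]]
green dir -107.65012421993012 line from c -8.860279953337349
(array([ 0.0682, -0.0014,  0.0977]), array([ 0.02,  0.04, -2.35]))
```

move_arm:
  rows: "0 0 0 .034 -.0005 0 .05;0 0 0 .0345 -.0005 0 .05;0 0 -2.1 0 0 .03 .05;0 0 0 0 0 .04 .05;0 0 0 0 0 .035 .05;0 0 0 0 0 .025 .05;0 0 0 0 0 .017 .05;0 0 0 0 0 0 .05"
  squeeze: 20

```text
t: 11.55
eef_pos: [0.5395, -0.0608, 0.0694]
ee_rot: [3.14, 0.004, -0.15]
force: [0.6, -0.0, 0.3]
width: 0.0498
gripper_force: 0.0
```

move_arm:
  rows: "0 0 0 0 0 0 .03;0 0 0 0 0 0 .025;0 0 0 0 0 0 .02;0 0 0 0 0 0 .02"

```text
t: 12.05
eef_pos: [0.5405, -0.0611, 0.0717]
ee_rot: [-3.141, -0.001, -0.151]
force: [0.1, -0.8, -0.3]
width: 0.0208
gripper_force: 0.0
```

move_arm:
  rows: "0 0 0 0 0 0 .01;0 0 0 0 0 0 .01;0 0 0 0 0 0 .01;0 0 0 0 0 0 .01"

```text
t: 12.55
eef_pos: [0.5406, -0.0601, 0.0716]
ee_rot: [-3.14, -0.001, -0.151]
force: [-1.3, 7.7, 2.6]
width: 0.0162
gripper_force: 20.0
```

```bash
python3 - <<'E'
from look import *
s=arm.get_state();print(s["force"],s["moment"],s["width"],s["gripper_force"],np.degrees(s["ee_rot"]))
E
```

```text
[-1.28204532  7.66651226  2.61027867] [ 2.60408777  0.57161795 -0.06922932] 0.016153536573670302 19.989243149757385 [-1.79912510e+02 -5.04934089e-02 -8.65922032e+00]
```

Gripped at 16.2 mm. The side force shows the axis about 1 mm toward +y, so I'll correct that and start turning clockwise.

move_arm:
  rows: "0 0 0 0 -.0012 0 .01;0 0 6 0 0 0 .01;0 0 8 0 0 0 .01;0 0 8 0 0 0 .01;0 0 8 0 0 0 .01;0 0 0 0 0 0 .01;0 0 0 0 0 0 .01"

```text
t: 13.42
eef_pos: [0.5405, -0.0602, 0.0716]
ee_rot: [3.141, -0.0, -0.672]
force: [-2.0, -1.0, 5.6]
width: 0.0159
gripper_force: 20.0
```

move_arm:
  rows: "0 0 8 0 0 0 .01;0 0 8 0 0 0 .01;0 0 8 0 0 0 .01;0 0 8 0 0 0 .01;0 0 0 0 0 0 .01;0 0 0 0 0 0 .01"

```text
t: 14.18
eef_pos: [0.5402, -0.0604, 0.0716]
ee_rot: [3.141, -0.0, -1.23]
force: [-2.8, -1.6, 6.5]
width: 0.0162
gripper_force: 20.0
```

move_arm:
  rows: "0 0 8 0 0 0 .01;0 0 8 0 0 0 .01;0 0 8 0 0 0 .01;0 0 8 0 0 0 .01;0 0 5.4 0 0 0 .01;0 0 0 0 0 0 .01;0 0 0 0 0 0 .01"

```text
t: 15.05
eef_pos: [0.5397, -0.0604, 0.0715]
ee_rot: [3.141, -0.001, -1.883]
force: [-4.3, -0.3, 8.8]
width: 0.0156
gripper_force: 20.0
```

```bash
python3 - <<'E'
from h import *
s=arm.get_state();print(np.degrees(s["ee_rot"]),s["eef_pos"],s["force"],s["moment"])
E
```

```text
[ 1.79943551e+02 -4.84315942e-02 -1.07901976e+02] [ 0.53974669 -0.06041809  0.07152522] [-4.2650218  -0.28702642  8.83028015] [-0.21906082  1.39986768 -0.07187371]
```

move_arm:
  rows: "0 0 0 0 0 0 .03;0 0 0 0 0 0 .05;0 0 0 0 0 0 .05;0 0 0 0 0 -.03 .05;0 0 0 0 0 -.06 .05;0 0 0 -.035 0 -.055 .05;0 0 0 -.035 0 0 .05;0 0 0 0 0 0 .05"

```text
t: 16.05
eef_pos: [0.5624, 0.007, 0.2145]
ee_rot: [-3.141, 0.001, -1.884]
force: [-0.7, -0.5, -0.7]
width: 0.0502
gripper_force: 0.0
```

move_arm:
  rows: "0 0 0 0 0 0 .05;0 0 0 0 0 0 .05"

```text
t: 16.3
eef_pos: [0.5613, 0.0045, 0.2135]
ee_rot: [3.141, -0.001, -1.886]
force: [-0.5, -0.1, 0.1]
width: 0.0504
gripper_force: 0.0
```

```bash
python3 - <<'E'
from look import *
s,p,d=look("w6");np.savez("w6.npz",p=p,d=d)
E
```

```text
pos [0.5613 0.0045 0.2135] rpy [ 3.1407e+00 -7.0000e-04 -1.8864e+00] F [-0.5 -0.1  0.1] q [ 0.36  0.19 -0.27 -0.   -1.11 -0.67] t 16.3 w 0.0504
```

View pics/w6.png

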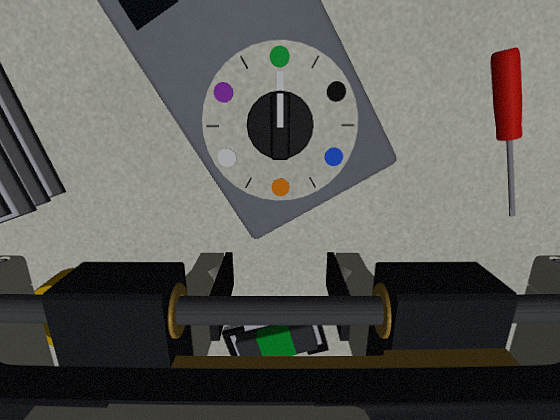

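The line at column 280 points squarely at the green patch (279,56), and the drive is still in the cradle. Confirming the angle and measuring the button and its bezel height.

```bash
python3 - <<'E'
from look import *
p=np.load("w6.npz")["p"];s=arm.get_state();g=p.max(2)
q=np.argwhere((g>110)[94:130,272:288])[:,::-1]+[272,94.];w=plane(q,.089,"wrist",s)[:,:2]
v=cv2.fitLine(w.astype(np.float32),2,0,1e-6,1e-6).ravel();print("line",len(q),np.degrees(np.arctan2(v[1],v[0])))
def b(lo,hi):
    return plane(max([x for x in blobs(p[:210,190:380],lo,hi,60)],key=lambda x:x[0])[1]+[190,0],.047,"wrist",s)[0,:2]
G=b([45,90,50],[85,255,255]);O=b([8,120,80],[18,255,255]);print("axis",(G+O)/2,"green dir",np.degrees(np.arctan2(*(G-O)[::-1])))
d=np.load("w5.npz")["d"]
print("depth profile row 68 w5, cols 395..480:",d[68,395:482:4].round(4))
T0=np.eye(4);T0[:3,:3]=R.from_euler("xyz",[3.1414,.0005,-.187]).as_matrix();T0[:3,3]=[.4733,-.0487,.2179]
m=arm.camera_model("wrist");T=T0@m["mount"]
for u in range(400,480,6):
    z=d[72,u];r=und((u,72),m)[0];print(u,(T@[r[0]*z,r[1]*z,z,1])[:3].round(4))
print(delta(s,[.5615,-.208,.15],s["ee_rot"][2]))
E
```

```text
line 198 71.90525
axis [ 0.53903115 -0.05961416] green dir -107.59122457265384
depth profile row 68 w5, cols 395..480: [0.2963 0.2962 0.2965 0.2928 0.2849 0.2867 0.2848 0.2799 0.2779 0.2784
 0.2763 0.2773 0.2767 0.2788 0.2771 0.2764 0.2858 0.2962 0.2967 0.2954
 0.2975 0.297 ]
400 [ 0.5659 -0.1808  0.0456]
406 [ 0.5648 -0.185   0.0491]
412 [ 0.5635 -0.1873  0.0571]
418 [ 0.5626 -0.1926  0.0573]
424 [ 0.5614 -0.1933  0.0682]
430 [ 0.5605 -0.1984  0.0683]
436 [ 0.5596 -0.2042  0.0669]
442 [ 0.5587 -0.2092  0.0673]
448 [ 0.5578 -0.2149  0.0663]
454 [ 0.5568 -0.2187  0.0692]
460 [ 0.556  -0.2308  0.0562]
466 [ 0.5551 -0.2421  0.0455]
472 [ 0.5542 -0.248   0.045 ]
478 [ 0.5532 -0.2532  0.0459]
(array([ 0.2019, -0.0662,  0.0636]), array([ 0.04, -0.03, -0.  ]))
```

Pointer is at −108.1° against green at −107.6°, so it is square. The bezel stands at 57 mm and the button top at about 67 mm, so closed fingertips can press it.

move_arm:
  rows: "0 0 0 .04 -.0132 0 0;0 0 0 .04 -.0132 0 0;0 0 0 .04 -.0132 0 0;0 0 0 .04 -.0132 0 0;0 0 0 .042 -.0134 0 0;0 0 0 0 0 .04 0;0 0 0 0 0 .03 0;0 0 0 0 0 0 0"

```text
t: 17.35
eef_pos: [0.56, -0.2079, 0.1416]
ee_rot: [3.136, -0.001, -1.887]
force: [0.4, 0.2, 1.0]
width: 0.0004
gripper_force: 0.0
```

move_arm:
  rows: "0 0 0 0 0 .03 0;0 0 0 0 0 .02 0;0 0 0 0 0 .008 0;0 0 0 0 0 0 0;0 0 0 0 0 0 0"

```text
t: 17.98
eef_pos: [0.5629, -0.2075, 0.0873]
ee_rot: [-3.14, 0.0, -1.886]
force: [-0.6, -0.7, -0.4]
width: 0.0006
gripper_force: 0.0
```

move_arm:
  rows: "0 0 0 0 0 .008 0;0 0 0 0 0 .004 0;0 0 0 0 0 .003 0;0 0 0 0 0 0 0;0 0 0 0 0 0 0"

```text
t: 18.6
eef_pos: [0.5621, -0.2073, 0.0712]
ee_rot: [-3.142, 0.0, -1.886]
force: [-0.2, 1.3, 3.3]
width: 0.0004
gripper_force: 1.9
```

Spring contact at 3.3 N, so the button is partly down. Pressing on to the stop.

move_arm:
  rows: "0 0 0 0 0 .0015 0;0 0 0 0 0 .001 0;0 0 0 0 0 .0005 0;0 0 0 0 0 0 0;0 0 0 0 0 0 0"

```text
t: 19.23
eef_pos: [0.5621, -0.2074, 0.0692]
ee_rot: [-3.141, -0.0, -1.886]
force: [-4.7, 4.4, 13.2]
width: 0.0004
gripper_force: 6.8
```

13 N with the tips at 61 mm means it is fully down at its stop. Releasing and retracting.

move_arm:
  rows: "0 0 0 0 0 0 0;0 0 0 0 0 -.01 0;0 0 0 0 0 -.03 0;0 0 0 0 0 -.05 0;0 0 0 0 0 -.05 0;0 0 0 -.05 0 0 0;0 0 0 -.05 0 0 0;0 0 0 0 0 0 0"

```text
t: 20.23
eef_pos: [0.5938, -0.1098, 0.2078]
ee_rot: [-3.142, 0.0, -1.883]
force: [-0.0, -0.4, 0.4]
width: 0.0006
gripper_force: 0.0
```

```bash
python3 - <<'E'
from look import *
s,p,d=look("w7");t,_=arm.grab_frame("top")
cv2.imwrite("pics/m7.png",np.vstack([p[:,:][:300],t[100:320]]))
E
```

```text
pos [ 0.5938 -0.1098  0.2078] rpy [-3.1415e+00  3.0000e-04 -1.8831e+00] F [-0.  -0.4  0.4] q [ 0.14  0.26 -0.19 -0.   -1.12 -0.45] t 20.23 w 0.0006
```

View pics/m7.png

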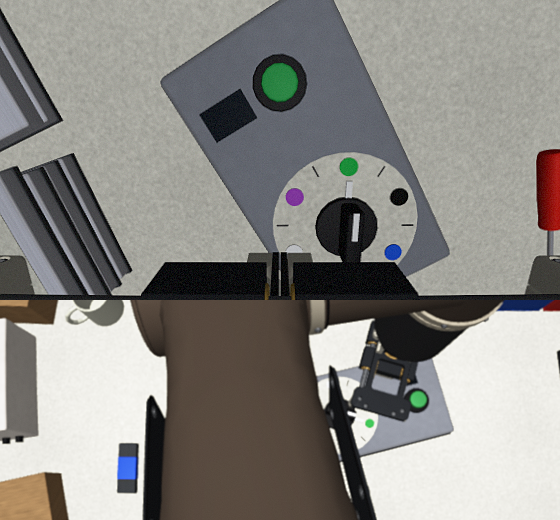

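The button is back up at (280,82) and the pointer still aims at the green patch (348,166). The robot is clear of everything, so I'm handing in.

```bash
python3 -c "
from station import arm
print(arm.job_done())"
```

```text
the job is handed in; nothing more can be done
None
```

The job is handed in at about 20 s: the green drive lies flat in the cradle, the selector was turned clockwise to within about 0.5° of the green patch, then the start button was pressed to its stop and came back up; the blue and orange drives were not touched.

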